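Release-torque check of a battery can's cap

TASK

Check the release torque of the battery can in the torque tester: first, with its cap still closed, turn the red knob on the dial anticlockwise until the red peak pointer is back on its zero stop. Then unscrew the tight black cap anticlockwise, stop as soon as its lugs are clear of the neck (a bit over a fifth of a turn, not driven on against the next thread) and lift it straight up while the can stays down in the jaws. Finish still holding the cap level, a couple of centimetres above the open mouth, with the new peak showing and the other things undisturbed.

Things in the scene. Friction and masses are not known exactly. Their poses are not given: they have to be found in the camera images.
- tester: spring torque tester, fixed: grey-green housing 150 x 300 x 45 mm (x, y, z), origin at the centre of its underside, z up, its front facing -x. On top: left a white dial 106 mm across (rim 50 mm above the table) centred at x = 0, y = +85 mm, right a steel platen with two jaws centred at x = 0, y = -85 mm
- platen_top (a point): centre of the platen's top, 53 mm above the table, on its axis; platen 124 mm across. It turns on a torsion spring, 3 N m/rad, at most 0.42 rad anticlockwise, and springs back. Its two aluminium jaws, up to 77 mm above the table, keep the square can from turning (0.8 mm play each side) but do not hold it down
- reset_knob (a point): middle of the upright round red reset knob on the dial's centre, where to grip it: 24 mm across, from 50.5 to 76.5 mm above the table, this point at 63.5 mm. It turns about the vertical axis through this point together with the red peak pointer, with light friction (0.006 N m)
- peak_pointer (a joint): angle of the red peak pointer and its knob, rad: 0 at the zero stop (lower left of the dial), growing clockwise seen from above, up to 4.4. Starts at the last test's reading, 0.7 to 1.4, and stays where it is left. A black working pointer (10 x the platen's angle) pushes it up while a cap is turned and then drops back. A normal test gives 0.7 to 1.8; over 2.5, the red band, is overload
- can: square aluminium battery can with blue sleeve, 52 x 52 mm, 56 mm high up to the shoulder, 0.3 to 0.5 kg, origin at the centre of its underside, z up, standing loose between the jaws, sides along the tester's x and y. Its neck, 38 mm across (46 mm over the threads), rises from 56 to 80 mm. White index mark on the shoulder along its -x
- mouth (a point): centre of the can's mouth, level with the neck's rim, 80 mm above the can's underside; a springy rubber seal ring stands 2.5 mm above the rim. At the end the cap's lower edge is to be about 20 mm above this point (10 to 35 is fine)
- cap: round black fluted cap, 54 mm across, 28 mm high (inside 23.5 mm deep), 0.045 kg, origin at the centre of its lower edge, z up, white index line along its -x. Closed, its origin is 59 mm above the can's underside, 3 mm above the shoulder, and its x lies along the can's x within 0.05 rad
- cap_top (a point): centre of the cap's top. Three lugs inside the cap's lower edge sit under the neck's three thread starts, pressed up by the seal with about 20 N; 0.25 to 0.5 N m turns it. Turned anticlockwise 1.15 to 1.6 rad relative to the can (best 1.35) it lifts off freely; turned less it lifts the can too; at 1.65 rad it strikes the next start. The can follows it by up to 0.2 rad at first, later springs back
- pliers: red needle-nose pliers 153 x 50 x 13 mm lying on the table, to be left alone
- marker: black marker pen 128 x 15 x 15 mm lying on the table, to be left alone
- lens_box: flat blue lens box 50 x 50 x 15 mm lying on the table, to be left alone
Not all that is in view belongs to the job. There is more than one size of the cap; the one meant has the size given above.

How it is judged (in metres and radians):
On the way, in this order (a step that is already met when the one before it is completed fails the run):
1. the red peak pointer is back on its zero stop, with the cap still closed (value of joint peak_pointer below 0.08 rad and angle between the x axis of cap and the x axis of can, either way round below 0.2 rad and z of cap in the frame of can below 0.064 m), for 0.2 s.
2. the cap is turned until its lugs are clear, with the can down in the jaws and the new peak on the dial (angle between the x axis of cap and the x axis of can, either way round above 1.05 rad and z of cap in the frame of can below 0.072 m and z of can in the frame of tester below 0.057 m and value of joint peak_pointer above 0.3 rad), for 0.1 s.
At the end, for the whole second after the job is handed in: Fingers hold the cap still, level within 0.15 rad, within 15 mm of the mouth's axis, its lower edge 5 to 45 mm above the rim, not touching the can; the can stands on the platen (within 3 mm, upright); the peak pointer shows the new reading, 0.3 to 2.5 rad (z of cap in the frame of mouth between 0.005 and 0.045 m and horizontal distance between cap and mouth below 0.015 m and angle between cap's own z axis and vertical below 0.15 rad and contact force between cap and the fingers above 2 N and contact force between cap and can below 0.05 N and linear speed of cap below 0.02 m/s and z of can in the frame of tester below 0.056 m and angle between can's own z axis and vertical below 0.05 rad and value of joint peak_pointer between 0.3 and 2.5 rad); the arm keeps its last pose, push and grip.
It fails at once if the can is pulled up out of the jaws (z of can in the frame of tester above 0.061 m).
It fails at once if the tester is overloaded: the peak pointer is driven into the red band, beyond 2.5 rad (value of joint peak_pointer above 2.5 rad).
It fails at once if the pliers, the marker or the lens box is moved (distance of any of pliers, marker, lens_box from where it was at the start of the episode above 0.03 m).
It also fails if it takes over 48 s, if anything falls off the work surface, if the arm or the gripper's body presses on something with over 40 N, if the wrist force passes 120 N, or if a joint passes its speed limit or range.

ROBOT

A 6-joint arm with a two-finger parallel gripper is mounted at the origin on a cart in front of the work surface, level with it; the furniture and walls round the work are solid. World frame = base frame: x ahead of the robot, y to its left, z up, the work surface at z = 0. Lengths are in m, angles in degrees, forces in N, time in s.
With the tool pointing down it reaches from about 0.4 to 0.825 m from the base axis. Payload 7 kg.
Tool frame: the origin (TCP) lies at the very end of the fingers, on their centre line; the grasp point (between the pads) lies 19 mm behind it; z points along the fingers, y is the line along which they close (so a half turn about z gives the same grasp; the last joint's range is limited). The gripper opens to 88 mm and grips with 3 to 60 N. Pads are 19 mm wide; open, the fingers measure 130 mm over their backs; the gripper's body (78 mm by 193 mm) begins 47 mm behind the grasp point.
Start: joints at [92.997, 20.546, 0.682, 0, -70.136, -16.507], TCP at [0.158, 0.656, 0.227] pointing down, gripper open.
Joint ranges: [-176.03, 176.03], [-82.01, 121.73], [-58.28, 71.71], [-173.87, 95.51], [-174.79, -0.11], [-173.66, 173.66]. Speed limits (degrees/s): [136.94, 136.94, 172.46, 180, 180, 180].

INTERFACE

Orientations are given as [roll, pitch, yaw] about the fixed x, y, z axes, in that order (R = Rz(yaw) Ry(pitch) Rx(roll)).
In Python, from plant import get_state, imaging, r, finder gives the robot as it stands.
- The arm moves only by the shell command python3 -m handwheel 'ROWS' [FORCE]. ROWS is JSON, a list of rows, each a list of 5 numbers: the closure, from 0 (fully open) to 1 (shut), then the shift along the world's x, y, z in cm, then the turn about the world's z in degrees. A call has 1 to 8 rows; each row is the pose to reach, as a shift and turn from the pose commanded when the call began; what a row does not reach only later rows make up. A row lasts 1/8 s, in which the tool goes at most 62.5 mm and 10.7 degrees, less where a joint would pass 70% of its speed; a pose out of reach is approached as far as the arm can. A call with a gripper value outside its range is refused whole. The fingers move at their own pace and stop on an object; FORCE is the grip in N (left out, the last holds). Time passes only in rows, so rows that repeat a pose let the fingers close. It gives the time, the measured TCP pose, the force, the opening and the grip force at its end, in the units of the state.
- get_state(): the state, without advancing time (a new reading comes with each control period).
- imaging.capture(name): name is "scene" or "top" or "wrist"; returns (picture, depth): 400x640x3 uint8, red, green, blue; 400x640 float32, m along the optical axis (not along the pixel's ray), 0 where there is no reading.
- imaging.get_calibration(name): a dict with "fx", "fy", "cx", "cy" (pixels), "rvec" (rotation vector, rad) and "tvec" (3), from world to camera coordinates, as OpenCV has them; the wrist camera has in their place "hand_eye" (4x4, takes a point from camera to tool coordinates, whose origin is the TCP and whose axes are the flange's). Camera axes: x right, y down, z forward; pixel columns grow to the right and rows downward; lengths in m; the calibration is good to about 2 mm. A picture is of the moment at which its call begins: read the wrist's pose just before it. get_calibration takes no time and is no camera call.
- r.close_job(): hands the job in; it is judged then, once.
Trained networks look in the newest picture that a camera, given by its name, has taken for a name from the list of things; names that differ only in an ending like _2 or _b are one class to them, and where a whole thing is asked for, a point or a joint stands for the part that bears it (a point fixed in the world has none). Each returns a list of dicts, best first, with "p" (0 to 1); they miss things now and then, are a little off and sometimes report something else, mostly with a low value. They report only what shows in the picture. A call takes as long as a camera call. They do not tell look-alikes from the thing itself.
- finder.cut_out(camera, query): "region" (400x640 bool, what is visible of it) and "pixel" ([column, row] in pixels, amid what is visible of it).
The state is a dict: "time_s": time; "joints": joint angles; "qd": joint speeds; "joint_torque": joint torques, N m; "tcp_pos": TCP position; "eef_rot": TCP orientation; "contact_force": force on the tool from outside, world axes, zero at the start; "moment": the same for the moment, N m; "gripper_width": finger opening in m; "gripper_force": force on a finger pad.
Only numpy, scipy, OpenCV 4.12 (cv2) and the standard library are available. Lean on these libraries where they do the work, as an engineer would, in place of code of your own. Each camera call takes 0.05 s, during which the arm holds its last target. There are 200 camera calls.

## Working session

There is one attempt and no reset: what is moved stays moved. The work goes in short steps, Python scripts to look and compute and a shell command to move; the robot and the scene stay as the last step left them, time stands still between calls to the robot, and variables do not carry over. Pictures are saved under pics/ and viewed, at most 10 in all, crops included, and the job is handed in when it is done.

```bash
mkdir -p pics
cat > h.py <<'E'
import numpy as np, cv2
from plant import get_state, imaging, r, finder
from scipy.spatial.transform import Rotation as R
def cam(name, st=None):
    c=imaging.get_calibration(name); K=np.array([[c['fx'],0,c['cx']],[0,c['fy'],c['cy']],[0,0,1]])
    if 'hand_eye' in c:
        st=st or get_state(); T=np.eye(4); T[:3,:3]=R.from_euler('xyz',st['eef_rot'],degrees=True).as_matrix(); T[:3,3]=st['tcp_pos']
        W=T@np.array(c['hand_eye']); return K,W[:3,:3],W[:3,3]
    Rm=cv2.Rodrigues(np.array(c['rvec'],float))[0]; return K,Rm.T,-Rm.T@np.array(c['tvec'],float).ravel()
def world(C,px,d):
    K,Rm,t=C; px=np.atleast_2d(px); p=np.c_[px,np.ones(len(px))]@np.linalg.inv(K).T
    return (p*np.atleast_1d(d)[:,None])@Rm.T+t
def onz(C,px,z):
    K,Rm,t=C; v=Rm@np.linalg.inv(K)@[px[0],px[1],1]; return t+v*(z-t[2])/v[2]
def shot(name,f):
    C=cam(name); p,d=imaging.capture(name); cv2.imwrite(f,p[:,:,::-1]); return C,p,d
E
python3 - <<'E'
from h import *
print(get_state())
ims=[]
for n in ['scene','top','wrist']:
    C,p,d=shot(n,f'pics/{n}0.png'); np.save(f'pics/{n}d.npy',d)
    for q in ['cap','reset_knob','can','tester','peak_pointer']:
        for o in finder.cut_out(n,q)[:4]:
            m=o['region']&(d>0); ys,xs=np.nonzero(m)
            w=world(C,np.c_[xs,ys],d[m]) if len(xs) else np.zeros((1,3))
            print(n,q,round(o['p'],2),np.round(o['pixel']),m.sum(),np.round(np.median(w,0),3),np.round(w.max(0)-w.min(0),3),np.round(np.percentile(w[:,2],95),3))
E
```

```text
{'time_s': 0.0, 'joints': array([ 9.29962176e+01,  2.05919831e+01,  6.31662874e-01, -2.16646834e-02,
       -7.01360214e+01, -1.65050836e+01]), 'qd': array([-0.01472691,  0.00089017, -0.00584804, -0.01584438, -0.04534858,
       -0.03696359]), 'joint_torque': array([ 5.11237213e-04, -5.82718277e+01,  2.93062645e+01,  6.99768305e+00,
        7.06877807e-03, -1.49211683e-04]), 'tcp_pos': array([0.15760156, 0.65581427, 0.22559562]), 'eef_rot': array([ 1.79901842e+02, -7.84688045e-03, -1.35162378e+01]), 'contact_force': array([ 0.24821076, -0.08573418, -0.21849788]), 'moment': array([-0.00935045,  0.04193041,  0.02180164]), 'gripper_force': 0.0, 'gripper_width': 0.08740465751660685}
scene cap 0.83 [355. 204.] 814 [ 0.553 -0.188  0.039] [0.117 0.106 0.046] 0.042
scene cap 0.74 [325. 220.] 597 [ 0.451 -0.048  0.14 ] [0.187 0.129 0.145] 0.142
scene reset_knob 0.8 [285. 276.] 8272 [0.421 0.063 0.045] [0.167 0.31  0.081] 0.068
scene can 0.82 [324. 239.] 413 [ 0.437 -0.035  0.093] [0.048 0.056 0.05 ] 0.107
scene can 0.47 [207. 232.] 387 [0.674 0.16  0.011] [0.151 0.057 0.018] 0.014
scene teste
[... 179 characters left out ...]
[212. 224.] 330 [0.681 0.158 0.011] [0.141 0.057 0.017] 0.014
top cap 0.95 [293. 226.] 456 [ 0.461 -0.048  0.14 ] [0.06  0.059 0.089] 0.142
top cap 0.74 [365. 256.] 754 [ 0.384 -0.218  0.04 ] [0.075 0.076 0.046] 0.043
top cap 0.73 [348. 187.] 775 [ 0.565 -0.191  0.039] [0.085 0.083 0.048] 0.043
top reset_knob 0.69 [260. 234.] 6619 [0.447 0.045 0.046] [0.177 0.317 0.14 ] 0.074
top reset_knob 0.37 [422. 236.] 226 [ 0.429 -0.377  0.012] [0.122 0.02  0.015] 0.015
top can 0.6 [307. 234.] 19 [ 0.441 -0.072  0.103] [0.011 0.009 0.048] 0.107
top tester 0.89 [259. 232.] 6690 [0.448 0.045 0.046] [0.181 0.323 0.144] 0.074
top peak_pointer 0.6 [227. 232.] 91 [0.443 0.116 0.075] [0.022 0.025 0.034] 0.078
```

View pics/scene0.png

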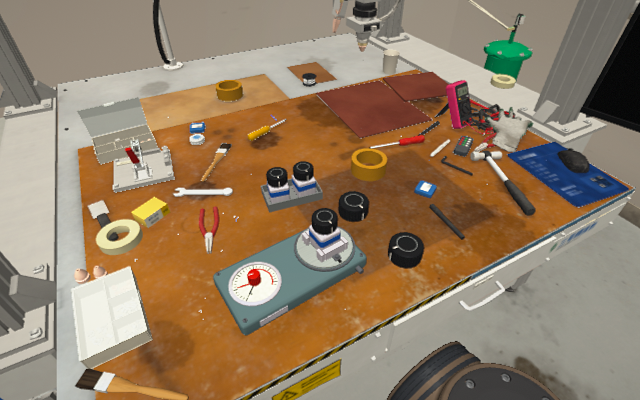

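View pics/top0.png

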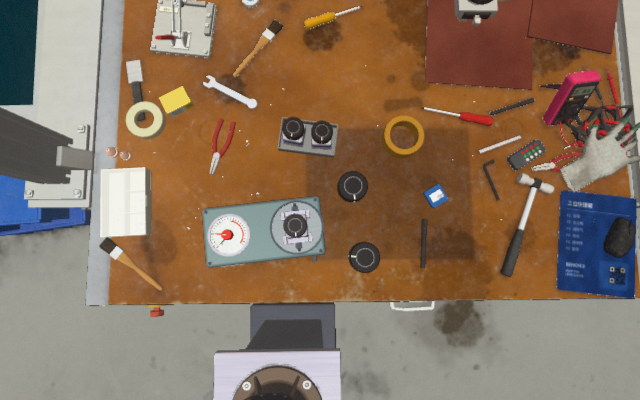

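Candidates for the cap in the top view: the cap on the can in the tester at (295,225), two loose larger caps at (365,256) and (352,187), and two capped cans in the tray at (293,128) and (322,131). The one in the tester, which is nearest the dial, is the target. I'll move the wrist over it for a close view.

```bash
python3 -m handwheel '[[0,3,-6,4,-5],[0,7,-12,6,-10],[0,11,-17,8,-20],[0,15,-22,10,-30],[0,18,-27,10,-40],[0,20,-32,10,-50],[0,22,-38,10,-60],[0,23,-43,10,-70]]'; python3 -m handwheel '[[0,1,-5,0,-10],[0,2,-9,0,-10],[0,2,-13,0,-10],[0,2,-17,0,-10],[0,2,-17,0,-10]]'
cat >> h.py <<'E'
def look(tag):
    C,p,d=shot('wrist',f'pics/{tag}.png'); np.save(f'pics/{tag}d.npy',d)
    print(get_state()['tcp_pos'],get_state()['eef_rot'],C[2])
    for q in ['cap','reset_knob','can','peak_pointer']:
        for o in finder.cut_out('wrist',q)[:3]:
            m=o['region']&(d>0); ys,xs=np.nonzero(m)
            if len(xs)<5: continue
            w=world(C,np.c_[xs,ys],d[m]); zt=np.percentile(w[:,2],90); t=w[np.abs(w[:,2]-zt)<.004]
            c,rad=cv2.minEnclosingCircle(t[:,:2].astype(np.float32))
            print(q,round(o['p'],2),np.round(o['pixel']),m.sum(),'ztop',zt.round(4),'circ',np.round(c,4),round(rad,4),'mean',t.mean(0).round(4))
    return C,p,d
E
python3 -c "
from h import *
look('w1')"
```

```text
time_s: 1.9
tcp_pos: [0.3856, 0.2348, 0.3268]
eef_rot: [-180.0, 0.0, -83.8]
contact_force: [1.3, 0.2, 0.6]
gripper_width: 0.0876
gripper_force: 0.0
time_s: 2.52
tcp_pos: [0.4048, 0.0647, 0.327]
eef_rot: [-179.9, 0.0, -93.7]
contact_force: [0.8, 0.7, -0.0]
gripper_width: 0.0875
gripper_force: 0.0
[0.40503799 0.06580558 0.32687501] [-1.79951440e+02  4.38313023e-02 -9.36397020e+01] [ 0.39954034 -0.01647175  0.4855143 ]
cap 0.89 [258.  79.] 2123 ztop 0.142 circ [ 0.4613 -0.0512] 0.0268 mean [ 0.4611 -0.0516  0.1409]
cap 0.77 [190.   3.] 508 ztop 0.0411 circ [ 0.5691 -0.1627] 0.0205 mean [ 0.5684 -0.1598  0.0401]
reset_knob 0.58 [285. 145.] 18144 ztop 0.0544 circ [0.4519 0.0244] 0.1425 mean [ 0.456  -0.0374  0.0533]
can 0.82 [284.  92.] 362 ztop 0.1072 circ [ 0.4612 -0.0511] 0.0332 mean [ 0.444  -0.0452  0.1056]
peak_pointer 0.87 [293. 205.] 283 ztop 0.0777 circ [0.4435 0.1172] 0.0128 mean [0.4433 0.1167 0.0766]
```

View pics/w1.png

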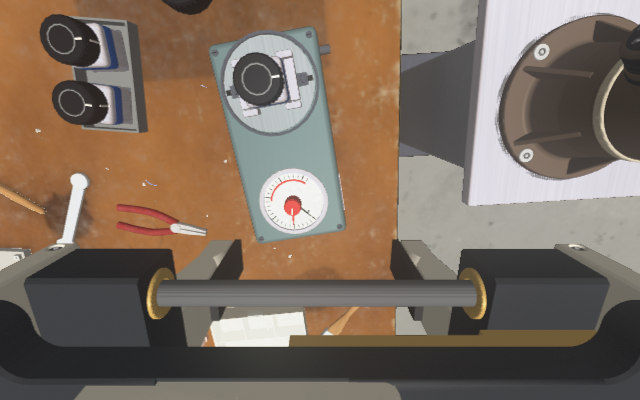

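Close view: the target cap is at (258,79). Its fitted radius is 26.8 mm, so its size fits. The knob is at (293,205), with the red pointer pointing down towards (293,228) and the black one at its zero at (310,213), about 62° further anticlockwise. Next is a second wrist position.

```bash
python3 -m handwheel '[[0,3,2,-3,-10],[0,6,3,-6,-20],[0,9,4,-9,-30],[0,11.5,5.5,-10.7,-40],[0,11.5,5.5,-10.7,-50],[0,11.5,5.5,-10.7,-50],[0,11.5,5.5,-10.7,-50]]'
python3 - <<'E'
from h import *
C,p,d=look('w2')
E
```

```text
time_s: 3.65
tcp_pos: [0.52, 0.1222, 0.2197]
eef_rot: [-180.0, 0.0, -143.2]
contact_force: [0.5, 0.4, 0.6]
gripper_width: 0.0878
gripper_force: 0.0
[0.52001621 0.12208242 0.21989536] [-1.79996250e+02  3.83829761e-02 -1.43291224e+02] [0.4546633  0.07370199 0.37825503]
cap 0.85 [52. 41.] 6706 ztop 0.0422 circ [ 0.5676 -0.1938] 0.0388 mean [ 0.5671 -0.1925  0.0412]
cap 0.84 [178.  21.] 3778 ztop 0.1419 circ [ 0.4628 -0.0503] 0.0271 mean [ 0.469  -0.0445  0.1409]
reset_knob 0.94 [303.  94.] 32266 ztop 0.0543 circ [0.4667 0.0322] 0.1399 mean [0.4658 0.0016 0.0531]
can 0.62 [220.  43.] 1651 ztop 0.1067 circ [ 0.4607 -0.0365] 0.0263 mean [ 0.4596 -0.0298  0.1057]
peak_pointer 0.93 [356. 129.] 597 ztop 0.0778 circ [0.4439 0.1177] 0.0128 mean [0.4441 0.1173 0.0767]
peak_pointer 0.33 [220.  42.] 1671 ztop 0.1067 circ [ 0.4606 -0.0358] 0.0261 mean [ 0.4595 -0.0297  0.1057]
```

View pics/w2.png

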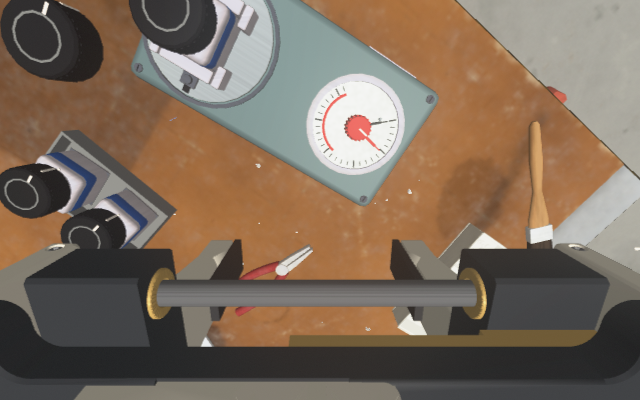

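The knob is confirmed at (356,129), i.e. (0.4437, 0.1174). The red pointer runs towards (385,150) and the black one towards (395,122). I'll descend onto the knob.

```bash
python3 -m handwheel '[[0,-4,-0.3,-4,0],[0.2,-7.6,-0.5,-8,0],[0.3,-7.6,-0.5,-13,0],[0.4,-7.6,-0.5,-16.4,0],[0.4,-7.6,-0.5,-16.4,0]]' 8; python3 -m handwheel '[[0.8,0,0,0,0],[0.8,0,0,0,0],[0.8,0,0,0,0],[0.8,0,0,0,0]]' 8
```

```text
time_s: 4.53
tcp_pos: [0.4427, 0.1157, 0.054]
eef_rot: [-180.0, -0.3, -143.5]
contact_force: [0.1, -0.3, 0.8]
gripper_width: 0.0551
gripper_force: 0.0
time_s: 5.03
tcp_pos: [0.4443, 0.1175, 0.0564]
eef_rot: [180.0, 0.1, -143.5]
contact_force: [-5.2, 5.1, 6.7]
gripper_width: 0.0236
gripper_force: 8.0
```

```bash
python3 -m handwheel '[[0.8,0,0,0.1,9],[0.8,0,0,0.1,18],[0.8,0,0,0.1,27],[0.8,0,0,0.1,36],[0.8,0,0,0.1,45],[0.8,0,0,0.1,50],[0.8,0,0,0.1,50]]'; python3 -c "
from h import *
print(get_state()['moment'])"; python3 -m handwheel '[[0.8,0,0,0,4],[0.8,0,0,0,8],[0.8,0,0,0,8]]'; python3 -c "
from h import *
print(get_state()['moment'])
C,p,d=shot('top','pics/t2.png')
a=p[205:265,195:255]; cv2.imwrite('pics/t2c.png',cv2.resize(a[:,:,::-1],(600,600),interpolation=3))
C,p,d=shot('scene','pics/s2.png')
a=p[245:320,215:295]; cv2.imwrite('pics/s2c.png',cv2.resize(a[:,:,::-1],(640,600),interpolation=3))"
```

```text
time_s: 5.9
tcp_pos: [0.4441, 0.1175, 0.0566]
eef_rot: [-180.0, 0.1, -93.5]
contact_force: [-2.1, 5.3, -3.5]
gripper_width: 0.0233
gripper_force: 8.0
[ 2.07484287  0.48657335 -0.04675334]
time_s: 6.28
tcp_pos: [0.4442, 0.1167, 0.0566]
eef_rot: [-180.0, 0.0, -85.6]
contact_force: [1.4, -0.0, -3.0]
gripper_width: 0.0234
gripper_force: 8.0
[ 0.25056746 -0.31395475 -0.05506764]
```

View pics/s2c.png

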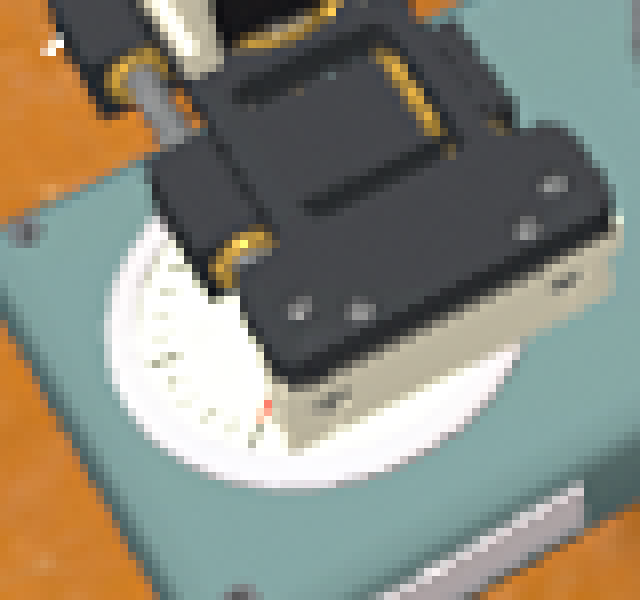

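The crop shows the red pointer tip at (265,408) almost on the black zero pointer at (255,435). I'll turn on to the stop.

```bash
python3 -m handwheel '[[0.8,0,0,0,4],[0.8,0,0,0,8],[0.8,0,0,0,8],[0.8,0,0,0,8]]'; python3 -c "
from h import *
print(get_state()['moment'])"; python3 -m handwheel '[[0.8,0,0,0,4],[0.8,0,0,0,6],[0.8,0,0,0,6],[0.8,0,0,0,6]]'; python3 -c "
from h import *
print(get_state()['moment'])"
```

```text
time_s: 6.88
tcp_pos: [0.4443, 0.1166, 0.0567]
eef_rot: [-180.0, -0.0, -77.6]
contact_force: [2.0, -2.3, -0.1]
gripper_width: 0.0236
gripper_force: 8.0
[-0.53991712 -0.64037773 -0.06091726]
time_s: 7.38
tcp_pos: [0.4443, 0.1168, 0.0567]
eef_rot: [-180.0, 0.0, -71.6]
contact_force: [1.3, -0.5, 1.0]
gripper_width: 0.0237
gripper_force: 8.0
[-0.21308567 -0.65900785 -0.1534936 ]
```

```bash
python3 -m handwheel '[[0.4,0,0,0,0],[0.3,0,0,0,0],[0.3,0,0,4,-10],[0.2,2,0,9,-20],[0,5,0.5,16,-30],[0,7.6,0.5,16.4,-40],[0,7.6,0.5,16.4,-50],[0,7.6,0.5,16.4,-60]]'; python3 -m handwheel '[[0,0,0,0,-10],[0,0,0,0,-12],[0,0,0,0,-12]]'; python3 -c "
from h import *
C,p,d=look('w3')
a=p[60:190,290:420]; cv2.imwrite('pics/w3c.png',cv2.resize(a[:,:,::-1],(600,600),interpolation=3))"
```

```text
time_s: 8.38
tcp_pos: [0.52, 0.1216, 0.2203]
eef_rot: [180.0, -0.0, -131.9]
contact_force: [-0.1, -0.1, 0.3]
gripper_width: 0.0871
gripper_force: 0.0
time_s: 8.75
tcp_pos: [0.52, 0.1217, 0.2204]
eef_rot: [180.0, -0.0, -143.3]
contact_force: [1.0, -0.7, 0.2]
gripper_width: 0.0876
gripper_force: 0.0
[0.51999224 0.12170595 0.22045554] [ 1.79995978e+02 -9.17259508e-03 -1.43342304e+02] [0.45460376 0.07334162 0.37903379]
cap 0.86 [52. 38.] 6589 ztop 0.0422 circ [ 0.5674 -0.1932] 0.039 mean [ 0.5667 -0.1927  0.0412]
cap 0.74 [178.  23.] 3850 ztop 0.1419 circ [ 0.4628 -0.0501] 0.0266 mean [ 0.4686 -0.0448  0.1409]
reset_knob 0.79 [303.  95.] 31841 ztop 0.0543 circ [0.4662 0.0322] 0.1398 mean [0.4658 0.0016 0.0531]
can 0.96 [222.  44.] 1592 ztop 0.1068 circ [ 0.4607 -0.0365] 0.0261 mean [ 0.4597 -0.0298  0.1057]
peak_pointer 0.58 [356. 128.] 518 ztop 0.0778 circ [0.4445 0.1175] 0.0125 mean [0.4442 0.1173 0.0768]
```

View pics/w3c.png

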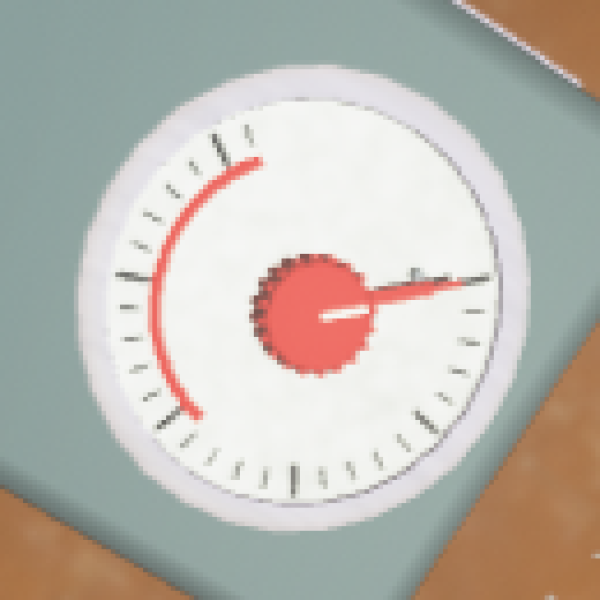

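The red pointer is back on the zero tick: its line runs (370,295) to (465,282) and the tick is at (490,277). Next is the cap.

```bash
python3 -m handwheel '[[0,-2,-6,0,0],[0,-4,-12,0,0],[0,-5.8,-17.3,0,0],[0,-5.8,-17.3,-3,0],[0,-5.8,-17.3,-7,0],[0,-5.8,-17.3,-10.5,0],[0,-5.8,-17.3,-10.5,0],[0,-5.8,-17.3,-10.5,0]]' 45; python3 -m handwheel '[[0.6,0,0,0,0],[0.6,0,0,0,0],[0.6,0,0,0,0],[0.6,0,0,0,0],[0.6,0,0,0,0]]' 45;  python3 -c "
from h import *
print(get_state()['moment'])"
```

```text
time_s: 10.0
tcp_pos: [0.463, -0.0511, 0.1168]
eef_rot: [-180.0, 0.1, -143.5]
contact_force: [0.6, -1.0, -0.2]
gripper_width: 0.088
gripper_force: 0.0
time_s: 10.62
tcp_pos: [0.4623, -0.0514, 0.1158]
eef_rot: [-180.0, 0.0, -143.5]
contact_force: [-1.0, -0.4, 2.1]
gripper_width: 0.0534
gripper_force: 45.0
[-0.02945854  0.08204331 -0.0266539 ]
```

Gripped at a width of 53.4 mm with hardly any side force. I'll start the turn and watch the moment.

```bash
python3 -m handwheel '[[0.6,0,0,0,6],[0.6,0,0,0,12],[0.6,0,0,0,18],[0.6,0,0,0,24],[0.6,0,0,0,30]]';  python3 -c "
from h import *
print(get_state()['moment'])";  python3 -m handwheel '[[0.6,0,0,0,8],[0.6,0,0,0,16],[0.6,0,0,0,24],[0.6,0,0,0,32],[0.6,0,0,0,40],[0.6,0,0,0,40]]';  python3 -c "
from h import *
print(get_state()['moment'])
C,p,d=look('w4')"
```

```text
time_s: 11.25
tcp_pos: [0.4624, -0.0513, 0.1159]
eef_rot: [-180.0, 0.0, -113.3]
contact_force: [-0.7, 0.1, 4.9]
gripper_width: 0.0533
gripper_force: 45.0
[ 0.14018661  0.29993855 -0.33413318]
time_s: 12.0
tcp_pos: [0.4629, -0.0511, 0.1165]
eef_rot: [-179.9, -0.0, -73.4]
contact_force: [-1.5, 1.3, 8.9]
gripper_width: 0.0537
gripper_force: 45.0
[ 0.52257598  0.57161681 -0.09099495]
[ 0.46293956 -0.05108364  0.11644181] [-1.79904447e+02 -1.85289911e-02 -7.34607268e+01] [ 0.48611543 -0.12899373  0.27506513]
cap 0.85 [480.  37.] 8810 ztop 0.0421 circ [ 0.3855 -0.2212] 0.039 mean [ 0.3838 -0.2119  0.0411]
cap 0.69 [243.  15.] 3998 ztop 0.0419 circ [ 0.5634 -0.1801] 0.035 mean [ 0.5601 -0.1712  0.0409]
cap 0.57 [317. 252.] 6446 ztop 0.1422 circ [ 0.463  -0.0513] 0.0272 mean [ 0.4652 -0.0589  0.1414]
reset_knob 0.76 [307. 186.] 19075 ztop 0.0756 circ [ 0.4633 -0.0604] 0.0457 mean [ 0.4695 -0.0682  0.0771]
can 0.95 [323. 203.] 2132 ztop 0.1066 circ [ 0.4647 -0.0669] 0.0257 mean [ 0.4659 -0.0725  0.1055]
```

View pics/w4.png

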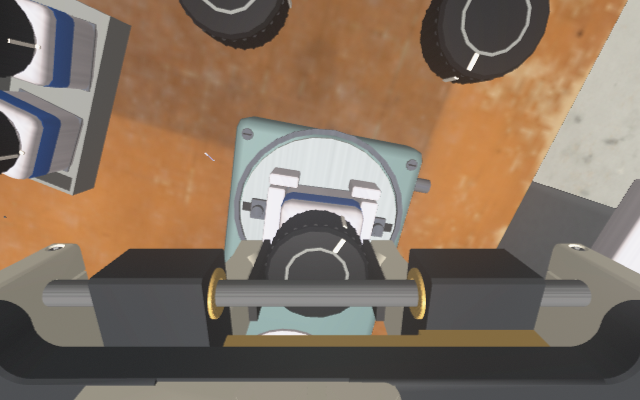

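The wrist view shows the cap gripped. Its index line runs from about (334,252) to (345,222), and the can's front edge shows at row 200. I'll compute the angle from that.

Run:
```python
from h import *
C=cam('wrist'); p=cv2.imread('pics/w4.png')[:,:,::-1].astype(int); d=np.load('pics/w4d.npy')
ys,xs=np.mgrid[0:400,0:640]; W=world(C,np.c_[xs.ravel(),ys.ravel()],d.ravel()).reshape(400,640,3)
V=p.min(2); rr=np.hypot(W[...,0]-.463,W[...,1]+.0513)
m=(V>150)&(abs(W[...,2]-.1415)<.003)&(rr<.0255)&(rr>.016)
q=W[m]; print(len(q)); a=np.degrees(np.arctan2(q[:,1].mean()+.0513,q[:,0].mean()-.463)); print('index dir',a%360)
# can shoulder/jaw orientation
m=(abs(W[...,2]-.1065)<.003)&(rr<.045)
r_=cv2.minAreaRect((W[m][:,:2]*1000).astype(np.float32)); print(m.sum(),r_)
m=(abs(W[...,2]-.077)<.002)&(rr<.06); print(m.sum(),cv2.minAreaRect((W[m][:,:2]*1000).astype(np.float32)))
```

```text
103
index dir 256.4759766862332
783 ((464.8418884277344, -68.67937469482422), (50.534996032714844, 16.41997528076172), 9.48941707611084)
2005 ((463.0098571777344, -60.12364196777344), (77.77452850341797, 52.407779693603516), 7.493310451507568)
```

The relative turn is about 67° (1.17 rad), so about 10° more is needed.

```bash
python3 -m handwheel '[[0.6,0,0,0,5],[0.6,0,0,0,10],[0.6,0,0,0,10],[0.6,0,0,0,10]]';  python3 - <<'E'
from h import *
print(get_state()['moment'])
C,p,d=shot('wrist','pics/w5.png');p=p.astype(int)
ys,xs=np.mgrid[0:400,0:640]; W=world(C,np.c_[xs.ravel(),ys.ravel()],d.ravel()).reshape(400,640,3)
V=p.min(2); rr=np.hypot(W[...,0]-.463,W[...,1]+.0513)
m=(V>150)&(abs(W[...,2]-.1415)<.003)&(rr<.0255)&(rr>.016)
q=W[m]; print(len(q)); a=np.degrees(np.arctan2(q[:,1].mean()+.0513,q[:,0].mean()-.463)); print('index dir',a%360)
m=(abs(W[...,2]-.1065)<.003)&(rr<.045)
r_=cv2.minAreaRect((W[m][:,:2]*1000).astype(np.float32)); print(m.sum(),r_, np.median(W[m][:,2]))
m=(abs(W[...,2]-.077)<.002)&(rr<.06); print(m.sum(),cv2.minAreaRect((W[m][:,:2]*1000).astype(np.float32)))
E
```

```text
time_s: 12.75
tcp_pos: [0.4628, -0.0511, 0.1164]
eef_rot: [-179.9, -0.0, -63.5]
contact_force: [-1.7, 0.2, 8.5]
gripper_width: 0.0539
gripper_force: 45.0
[ 0.42197149  0.70894393 -0.13743411]
103
index dir 267.0852144352061
754 ((466.16790771484375, -69.06834411621094), (51.44672393798828, 18.89372444152832), 16.87158203125) 0.10595599375673453
2081 ((462.848388671875, -57.70974349975586), (77.42056274414062, 57.31664276123047), 8.071545600891113)
```

The relative turn is now about 78° (1.36 rad). I'll test-lift 4 mm.

```bash
python3 -m handwheel '[[0.6,0,0,0.1,0],[0.6,0,0,0.2,0],[0.6,0,0,0.3,0],[0.6,0,0,0.4,0],[0.6,0,0,0.4,0],[0.6,0,0,0.4,0]]';  python3 - <<'E'
from h import *
print(get_state()['moment'])
C,p,d=shot('wrist','pics/w6.png')
ys,xs=np.mgrid[0:400,0:640]; W=world(C,np.c_[xs.ravel(),ys.ravel()],d.ravel()).reshape(400,640,3)
rr=np.hypot(W[...,0]-.463,W[...,1]+.0513)
m=(abs(W[...,2]-.1065)<.006)&(rr<.045);print(np.median(W[m][:,2]),np.percentile(W[m][:,2],90))
E
```

```text
time_s: 13.55
tcp_pos: [0.4621, -0.0513, 0.1195]
eef_rot: [180.0, 0.0, -63.5]
contact_force: [-0.6, 0.0, -0.4]
gripper_width: 0.0534
gripper_force: 45.0
[ 0.08132186 -0.005181   -0.04903371]
0.10548675611730776 0.10722579581588303
```

The cap is free: the load is only about its own weight, and the can's shoulder hasn't moved. I'll lift to about 20 mm above the rim.

```bash
python3 -m handwheel '[[0.6,0,0,0.5,0],[0.6,0,0,1.2,0],[0.6,0,0,2,0],[0.6,0,0,2.8,0],[0.6,0,0,3.5,0],[0.6,0,0,3.8,0],[0.6,0,0,3.8,0],[0.6,0,0,3.8,0]]';  python3 - <<'E'
from h import *
C,p,d=shot('scene','pics/s3.png')
a=p[150:320,190:400]; cv2.imwrite('pics/s3c.png',cv2.resize(a[:,:,::-1],(735,595),interpolation=3))
C,p,d=shot('top','pics/t3.png')
print(get_state()['contact_force'])
E
```

```text
time_s: 14.6
tcp_pos: [0.4619, -0.0513, 0.1572]
eef_rot: [180.0, 0.0, -63.5]
contact_force: [1.4, -0.7, -0.9]
gripper_width: 0.0537
gripper_force: 45.0
[ 1.268112   -0.28610102 -1.15295285]
```

View pics/s3c.png

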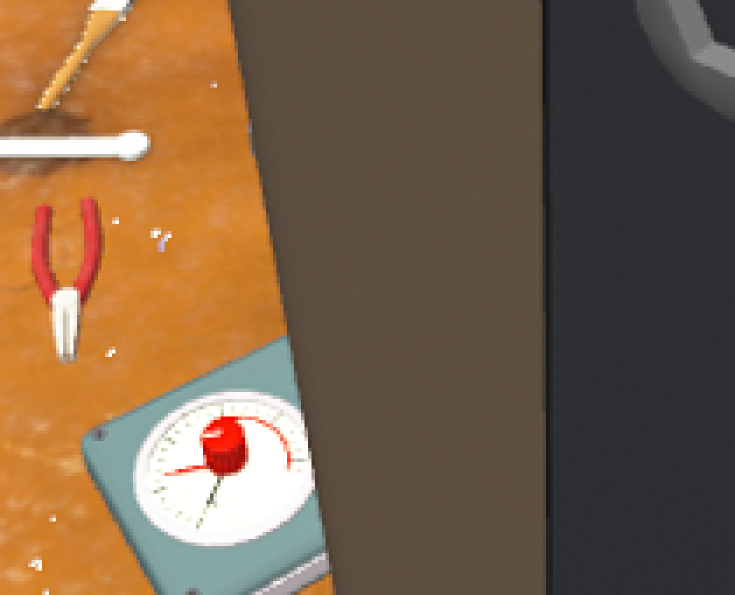

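The crop shows the black pointer back at zero, (200,525), and the red one holding a new peak at (165,473), about 1.2 rad and short of the red band. The tool is level and still, with the cap's edge about 20 mm above the rim, so I'm handing in.

```bash
python3 -c "
from h import *
print(r.close_job())"
```

```text
the job is handed in; nothing more can be done
None
```

The job is handed in, with no verdict returned: the peak pointer was reset to its zero stop, and the cap was unscrewed about 1.36 rad and lifted free. It is held level about 20 mm above the mouth, the can was still down in the jaws after the first 4 mm of lift, and the new peak reads about 1.2 rad.

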